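# Switch on and start the cassette reader

## Task

Start the cassette reader with the fingertips: first rock the white switch fully over by pressing the raised rear end with the orange stripe, then press the blue key fully down so that it stays down, and then press the green key fully down and finish while still holding it down. Keep to that order and do not press the red key. Lift nothing, and leave the cassette, the bottle, the pen and the cup where they are.

Things in the scene. Friction and masses are not known exactly. Their poses are not given: they have to be found in the camera images.
- reader: Cassette reader: fixed grey instrument, 170 (x) by 270 (y) mm, flat top 50 mm up. Origin: centre of its underside; x to its rear, y left, z up; turned up to 0.35 rad. In its frame (mm): three round keys at x -40, y +95, +40, -15 (colours change places), rocker at x -30, y -90, blue-framed cassette pocket at x 50, y 65, dark display at the right rear.
- rocker (a joint): White rocker switch, 68 mm long front to rear, 32 mm wide, hinged across its middle 58 mm above the table; rad: about 0 = off (rear half, with the orange stripe, slopes up at 0.4 rad; front half level), 0.4 = on (rear half level, its top 62 mm above the table). Stays where left; the rear half yields to about 3 N at 20 mm from the hinge.
- rocker_on_end (a point): point to press on the rocker: on the top face of the rear half, 22 mm from the hinge, next to the orange stripe; about 70 mm above the table when off, 62 mm when on (it also moves 4 mm to the rear as it goes down)
- blue_key (a joint): Blue round key, 30 mm across, stands 12 mm proud of its 40 mm black collar; travel in m, 0 = up, 0.006 = fully down. It has no spring: it yields to about 2.5 N and stays down where it is left.
- blue_key_top (a point): centre of the top face of the blue key; 65 mm above the table while the key is up, 59 mm when it is fully down
- green_key (a joint): Green round key, same shape; travel in m, 0 = up, 0.006 = fully down. Sprung: starts to move at 1.5 N, fully down at 4.5 N, comes up again when let go.
- green_key_top (a point): centre of the top face of the green key; 65 mm above the table while the key is up, 59 mm when it is fully down
- red_key (a joint): Red round key (cancel), same shape and spring as the green one; travel in m, 0 = up. Must not be pressed.
- red_key_top (a point): centre of the top face of the red key; 65 mm above the table while the key is up, 59 mm when it is fully down
- cassette: white test cassette, 20 x 70 x 6 mm, lying loose in the reader's blue-framed pocket (frame 4 mm high), top 56 mm above the table; origin: centre of its underside
- bottle: small white dropper bottle, 20 mm across, 64 mm tall, standing loose on the rear of the reader's top (reader frame about x = 55, y = -15 mm), so its tip is 114 mm above the table; origin: centre of its underside, z up
- pen: red pen, 145 mm long, 9 mm high, lying loose on the table before the reader; origin: centre of its underside
- glass: brown cup, 72 mm across, 34 mm high, standing loose on the table to the left; origin: centre of its underside

How it is judged:
On the way, in this order (a step that is already met when the one before it is completed fails the run):
1. the rocker is switched on (value of joint rocker above 0.32 rad), for 0.1 s.
2. the blue key is down (value of joint blue_key above 0.0045 m), for 0.1 s.
3. the green key is pressed down (value of joint green_key above 0.0045 m), for 0.2 s.
At the end, for the whole second after the job is handed in: The rocker is on (over 0.32 of 0.4 rad), the blue key is down (over 4.5 of 6 mm), and the fingers hold the green key down (over 4.5 of 6 mm, over 1 N); the red key is up (under 2 mm); the cassette, bottle, pen and cup are within 15 mm of where they stood and the bottle is upright (within 0.2 rad) (value of joint rocker above 0.32 rad and value of joint each of blue_key, green_key above 0.0045 m and contact force between the fingers and green_key above 1 N and value of joint red_key below 0.002 m and distance of each of cassette, bottle, pen, glass from where it was at the start of the episode below 0.015 m and angle between bottle's own z axis and vertical below 0.2 rad); the arm keeps its last pose, push and grip.
It fails at once if the red key is pressed (over 2 mm) (value of joint red_key above 0.002 m).
It fails at once if the blue key is pressed (over 2 mm) before the rocker is on (value of joint blue_key above 0.002 m and value of joint rocker below 0.32 rad).
It fails at once if the green key is pressed (over 2 mm) before the blue key is down (value of joint green_key above 0.002 m and value of joint blue_key below 0.0045 m).
It fails at once if the cassette, bottle, pen or cup is lifted or shifted (over 15 mm), or the bottle tipped (over 0.4 rad) (distance of any of cassette, bottle, pen, glass from where it was at the start of the episode above 0.015 m or angle between bottle's own z axis and vertical above 0.4 rad).
It also fails if it takes over 35 s, if anything falls off the work surface, if the arm or the gripper's body presses on something with over 40 N, if the wrist force passes 120 N, or if a joint passes its speed limit or range.

## Robot

A 6-joint arm with a two-finger parallel gripper is mounted at the origin on a cart in front of the work surface, level with it; the furniture and walls round the work are solid. World frame = base frame: x ahead of the robot, y to its left, z up, the work surface at z = 0. Lengths are in m, angles in rad, forces in N, time in s.
With the tool pointing down it reaches from about 0.275 to 0.85 m from the base axis. Payload 19 kg.
Tool frame: the origin (TCP) lies midway between the tips of the shut fingers; the grasp point (between the pads) lies 19 mm behind it; z points along the fingers, y is the direction in which the jaws open and shut (so a half turn about z gives the same grasp; the last joint's range is limited). The gripper opens to 85 mm and grips with 20 to 120 N. Pads are 22 mm wide; open, the fingers measure 114 mm over their backs; the gripper's body (76 mm by 85 mm) begins 54 mm behind the grasp point. The pads swing forward as they close: fully open they stand 13 mm farther back than shut.
Start: joints at [-0.134, 0.15, 1.437, -0, 1.554, -0.134], TCP at [0.575, -0, 0.231] pointing down, gripper open.
Joint ranges: [-2.8, 2.8], [-0.68, 2.1], [0.12, 2.68], [-1.39, 4.53], [0.16, 2.79], [-2.81, 2.81]. Speed limits (rad/s): [1.89, 1.89, 2.22, 3.01, 3.01, 3.01].

## Interface

Orientations are given as a unit quaternion [x, y, z, w].
In Python, from plant import ctrl gives the robot as it stands.
- The arm moves only by the tool servo_tool, never from a script. Its argument "increments" is a list of rows, each an object with "angular": the turn, a rotation vector about the tool's x, y, z in rad, a list of three; "linear": the shift along the tool's x, y, z in mm, a list of three; "grip": the closure, from 0 (fully open) to 1 (shut). A call has 1 to 5 rows; each row is the pose to reach, as a shift and turn from the pose commanded when the call began, along the tool's axes at that moment; what a row does not reach only later rows make up. A row lasts 1/8 s, in which the tool goes at most 62.5 mm and 10.7 degrees, less where a joint would pass 70% of its speed; a pose out of reach is approached as far as the arm can. A call with a gripper value outside its range is refused whole. The fingers move at their own pace and stop on an object; the grip force is fixed at half the most. Time passes only in rows, so rows that repeat a pose let the fingers close. It gives the time, the measured TCP pose, the force and the opening at its end, in the units of the state.
- ctrl.get_obs(): the state, without advancing time (a new reading comes with each control period).
- ctrl.get_image(name): name is "scene" or "side" or "wrist"; returns a dict with "image" (400x640x3 uint8, blue, green, red), "fx", "fy", "cx", "cy" (pixels), "cam_to_world" (4x4, takes a point from camera to world coordinates); the wrist camera has in their place "mount" (4x4, takes a point from camera to tool coordinates, whose origin is the TCP and whose axes are the flange's). Camera axes: x right, y down, z forward; pixel columns grow to the right and rows downward; lengths in m; the calibration is good to about 2 mm. A picture is of the moment at which its call begins: read the wrist's pose just before it. There is no depth.
- ctrl.job_done(): hands the job in, once; it reports no verdict.
The state is a dict: "time": time; "joint_positions": joint angles; "dq": joint speeds; "effort": joint torques, N m; "eef_pos": TCP position; "tool_rot": TCP orientation; "wrist_force": force on the tool from outside, world axes, zero at the start; "wrist_torque": the same for the moment, N m; "opening": finger opening in m.
Only numpy, scipy, OpenCV 4.12 (cv2) and the standard library are available. Lean on these libraries where they do the work, as an engineer would, in place of code of your own. Each camera call takes 0.05 s, during which the arm holds its last target.

## Working session

There is one attempt and no reset: what is moved stays moved. The work goes in short steps, Python scripts to look and compute and a tool call to move; the robot and the scene stay as the last step left them, time stands still between calls to the robot, and variables do not carry over. Pictures are saved under pics/ and viewed, and the job is handed in when it is done.

Besides the shell and the picture viewer there is one more tool, called after "Request:" as name(argument=value, ...), one argument or row to a line, values as JSON. servo_tool: Moves the arm, as the interface text tells. Its arguments: {"type":"object","properties":{"increments":{"type":"array","items":{"type":"object","properties":{"angular":{"type":"array","items":{"type":"number"}},"linear":{"type":"array","items":{"type":"number"}},"grip":{"type":"number"}}}}},"required":["increments"]}

```bash
mkdir -p pics; ls; python3 - <<'E'
from plant import ctrl
import cv2
o=ctrl.get_obs(); print({k:o[k] for k in('time','eef_pos','tool_rot','wrist_force','opening')})
for n in("scene","side","wrist"):
    d=ctrl.get_image(n); cv2.imwrite(f"pics/{n}0.png",d["image"])
    print(n,d["fx"],d["cx"],d["cy"],d.get("cam_to_world",d.get("mount")))
E
```

```text
pics
{'time': 0.0, 'eef_pos': array([5.74758983e-01, 1.97208772e-05, 2.30693830e-01]), 'tool_rot': array([ 7.07095057e-01,  7.07118257e-01, -3.62782314e-04, -4.68893810e-04]), 'wrist_force': array([ 0.04975933,  0.42654573, -0.29936855]), 'opening': 0.08524015554219422}
scene 402.10570753260134 322.97365524434366 199.987076798962 [[ 0.69618484 -0.36215729  0.6198135  -0.05024177]
 [-0.71766077 -0.37159351  0.58896628 -0.3924783 ]
 [ 0.01702024 -0.85484523 -0.51860384  0.56722312]
 [ 0.          0.          0.          1.        ]]
side 401.6353820694011 318.5912670299128 198.74005714667908 [[-0.99935862  0.0105062  -0.03423396  0.57120755]
 [ 0.03314494  0.63326952 -0.77322127  0.79618995]
 [ 0.0135557  -0.77386002 -0.63321158  0.61992948]
 [ 0.          0.          0.          1.        ]]
wrist 323.1749766022202 317.62776336798896 198.01417573269748 [[ 3.79185200e-04 -9.54216403e-01 -2.99116886e-01  7.75920890e-02]
 [ 9.99999757e-01  5.36683966e-04 -4.44399971e-04  2.40318504e-04]
 [ 5.84584979e-04 -2.99116645e-01  9.54216375e-01 -1.43449655e-01]
 [ 0.00000000e+00  0.00000000e+00  0.00000000e+00  1.00000000e+00]]
```

View pics/scene0.png

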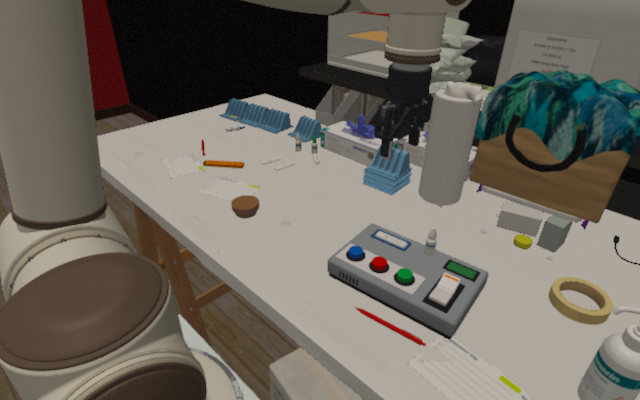

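View pics/side0.png

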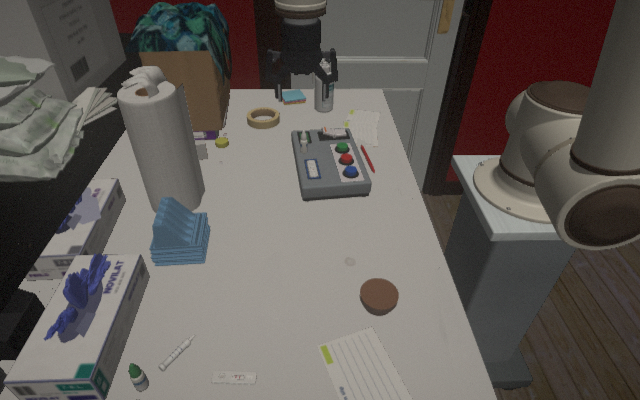

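View pics/wrist0.png

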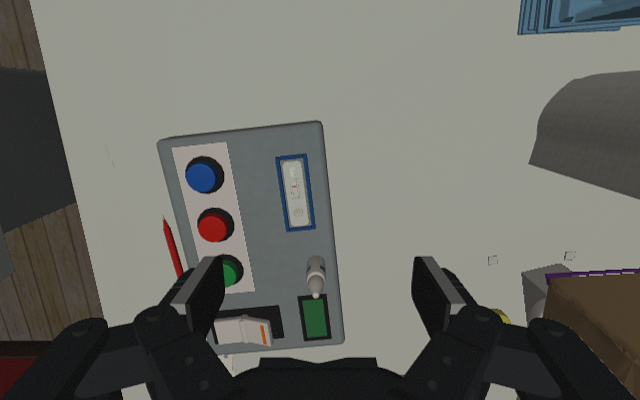

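The three pictures show the reader with blue, red and green keys from left to right. In the wrist view they are at about (203,175), (213,225) and (230,270), with the rocker at (243,331) and its orange stripe at (264,334). The bottle is at (316,275). Next I'll measure them.

```bash
cat >h.py <<'E'
from plant import ctrl
import cv2, numpy as np
from scipy.spatial.transform import Rotation as R
def view(n):
    o=ctrl.get_obs(); d=ctrl.get_image(n)
    if n=="wrist":
        T=np.eye(4);T[:3,:3]=R.from_quat(o["tool_rot"]).as_matrix();T[:3,3]=o["eef_pos"]
        T=T@d["mount"]
    else: T=d["cam_to_world"]
    return d,np.array(T)
def ray(d,T,u,v):
    r=T[:3,:3]@np.array([(u-d["cx"])/d["fx"],(v-d["cy"])/d["fy"],1.]); return T[:3,3],r
def onz(d,T,u,v,z):
    c,r=ray(d,T,u,v); return c+r*(z-c[2])/r[2]
def blobs(d,lo,hi,amin=20):
    h=cv2.cvtColor(d["image"],cv2.COLOR_BGR2HSV)
    m=cv2.inRange(h,np.array(lo),np.array(hi))
    n,l,s,c=cv2.connectedComponentsWithStats(m)
    return sorted([(int(s[i,4]),c[i].round(1).tolist(),s[i,:4].tolist()) for i in range(1,n) if s[i,4]>=amin],reverse=True)
C=dict(blue=((105,150,60),(125,255,255)),red=((0,190,80),(4,255,255)),green=((60,120,50),(85,255,255)),orange=((6,150,120),(20,255,255)))
E
python3 - <<'E'
from h import *
for n in("wrist","scene","side"):
    d,T=view(n)
    for k in C:
        for b in blobs(d,*C[k],amin=6)[:4]:
            z={'orange':.075}.get(k,.064)
            print(n,k,b,onz(d,T,*b[1],z).round(4))
d,T=view("wrist");cv2.imwrite("pics/wz.png",cv2.resize(d["image"][110:370,130:370],None,fx=3,fy=3)[:600] if 0 else cv2.resize(d["image"][110:370,130:370],None,fx=2.3,fy=2.3))
d,T=view("scene");cv2.imwrite("pics/sz.png",cv2.resize(d["image"][215:345,310:500],None,fx=4,fy=4))
E
```

```text
wrist blue (694, [200.7, 176.6], [186, 162, 30, 31]) [0.4594 0.0024 0.064 ]
wrist blue (283, [283.9, 184.2], [276, 154, 26, 77]) [ 0.5413 -0.0053  0.064 ]
wrist blue (220, [308.8, 189.9], [303, 154, 12, 75]) [ 0.566  -0.0111  0.064 ]
wrist blue (59, [299.6, 228.3], [290, 226, 21, 5]) [ 0.5561 -0.0525  0.064 ]
wrist red (577, [211.9, 228.0], [198, 214, 28, 28]) [ 0.4652 -0.0523  0.064 ]
wrist red (272, [172.2, 249.1], [164, 220, 18, 57]) [ 0.4207 -0.0765  0.064 ]
wrist green (732, [314.2, 317.6], [302, 299, 25, 39]) [ 0.5709 -0.1622  0.064 ]
wrist green (282, [228.7, 272.7], [223, 260, 14, 27]) [ 0.4783 -0.1046  0.064 ]
wrist orange (50, [262.8, 334.4], [260, 326, 6, 18]) [ 0.5135 -0.1761  0.075 ]
scene blue (151, [355.4, 252.1], [348, 246, 15, 13]) [ 0.4538 -0.0055  0.064 ]
scene blue (16, [404.1, 246.4], [397, 242, 14, 8]) [ 0.5388 -0.0635  0.064 ]
scene blue (8, [382.5, 240.4], [379, 239, 8, 4]) [ 0.5236 -0.0202  0.064 ]
scene blue (7, [373.1, 235.7], [372, 234, 4, 4]) [0.5227 0.0038 0.064 ]
scene red (252, [391.9, 326.9], [358, 309, 67, 36]) [ 0.3501 -0.1691  0.064 ]
scene red (15
[... 341 characters left out ...]
0.5561 -0.1809  0.064 ]
scene green (186, [404.3, 275.5], [397, 269, 16, 14]) [ 0.4656 -0.1139  0.064 ]
scene green (96, [576.3, 77.1], [565, 74, 29, 8]) [2.3351 0.1184 0.064 ]
scene orange (143, [223.9, 162.9], [205, 161, 39, 5]) [0.4838 0.4946 0.075 ]
scene orange (20, [451.0, 277.5], [445, 275, 13, 6]) [ 0.51   -0.1828  0.075 ]
scene orange (8, [182.8, 249.9], [180, 249, 7, 3]) [0.209  0.2265 0.075 ]
side green (174, [196.4, 23.9], [186, 14, 19, 20]) [ 1.062  -1.1632  0.064 ]
side green (46, [82.9, 387.1], [73, 384, 20, 6]) [0.8797 0.5218 0.064 ]
side green (43, [87.2, 370.8], [83, 365, 9, 13]) [0.8833 0.4984 0.064 ]
side green (36, [79.9, 372.3], [75, 366, 10, 12]) [0.8927 0.5003 0.064 ]
```

View pics/wz.png

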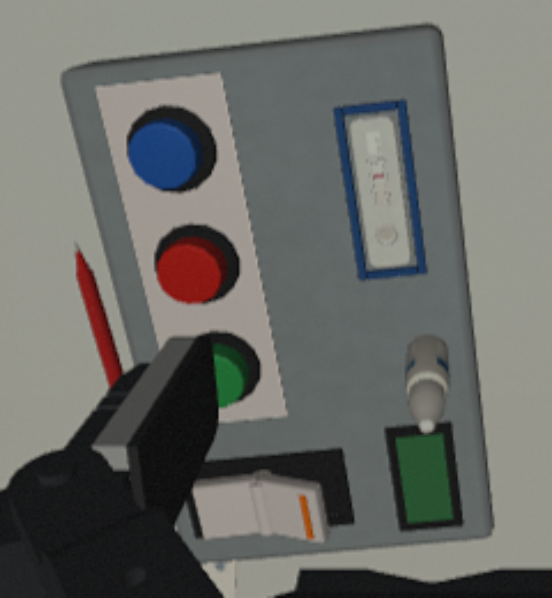

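View pics/sz.png

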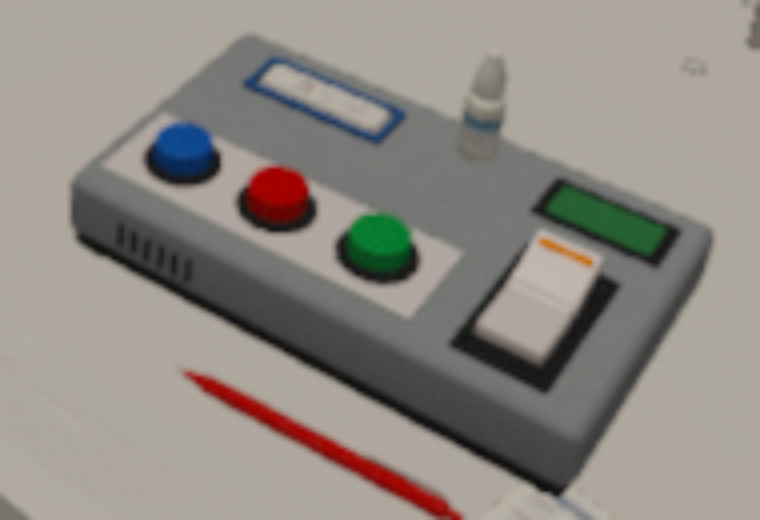

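The estimates are blue ≈ (0.458, 0.001), red ≈ (0.464, −0.053), green ≈ (0.470, −0.108), yaw ≈ 0.11. I'll shut the gripper and move above the rocker, still high, for a clear look.

Request:
servo_tool(
  increments=[
    {"linear":[-45,-20,0],"angular":[0,0,-0.11],"grip":1},
    {"linear":[-90,-40,0],"angular":[0,0,-0.11],"grip":1},
    {"linear":[-135,-60,0],"angular":[0,0,-0.11],"grip":1},
    {"linear":[-170,-75,0],"angular":[0,0,-0.11],"grip":1},
    {"linear":[-170,-75,0],"angular":[0,0,-0.11],"grip":1},
  ],
)

```text
time: 1.02
eef_pos: [0.4991, -0.172, 0.2314]
tool_rot: [0.668, 0.744, -0.0, 0.0]
wrist_force: [0.4, 0.6, -0.3]
opening: -0.0001
```

```bash
python3 - <<'E'
from h import *
o=ctrl.get_obs();print(o["time"],o["eef_pos"],R.from_quat(o["tool_rot"]).as_matrix().round(3),o["opening"])
d,T=view("wrist");cv2.imwrite("pics/w1.png",d["image"])
for k in C:
    for b in blobs(d,*C[k],amin=15)[:5]:
        print(k,b,onz(d,T,*b[1],.075 if k=='orange' else .064).round(4))
E
```

```text
1.025 [ 0.49912872 -0.17197668  0.23135112] [[-0.107  0.994 -0.   ]
 [ 0.994  0.107 -0.   ]
 [-0.    -0.    -1.   ]] -0.00010502258052781874
blue (562, [394.3, 36.5], [376, 0, 39, 64]) [ 0.552 -0.038  0.064]
red (923, [293.6, 43.5], [277, 26, 34, 36]) [ 0.4653 -0.0529  0.064 ]
red (732, [229.2, 120.2], [221, 57, 18, 126]) [ 0.4109 -0.1247  0.064 ]
green (1098, [386.8, 182.4], [375, 159, 26, 49]) [ 0.568  -0.1682  0.064 ]
green (828, [295.1, 108.2], [280, 92, 32, 33]) [ 0.4713 -0.1072  0.064 ]
orange (75, [331.0, 188.7], [330, 177, 4, 25]) [ 0.5129 -0.1776  0.075 ]
```

View pics/w1.png

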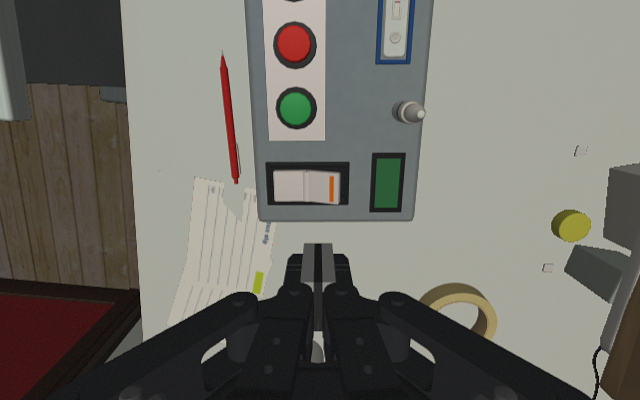

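The view is clear. Red is at (294,43), green at (295,108), the stripe at (331,189) and the bottle at (408,112). The positions agree with the first set to about 1 mm. The rocker press point is ≈ (0.511, −0.178), so I'll move above it and come down to z ≈ 0.086.

Request:
servo_tool(
  increments=[
    {"linear":[-7,11,45],"angular":[0,0,0],"grip":1},
    {"linear":[-7,11,90],"angular":[0,0,0],"grip":1},
    {"linear":[-7,11,125],"angular":[0,0,0],"grip":1},
    {"linear":[-7,11,145],"angular":[0,0,0],"grip":1},
    {"linear":[-7,11,145],"angular":[0,0,0],"grip":1},
  ],
)

```text
time: 1.7
eef_pos: [0.5114, -0.1746, 0.0851]
tool_rot: [0.667, 0.745, -0.0, -0.001]
wrist_force: [0.4, 0.5, 0.9]
opening: -0.0002
```

```bash
python3 - <<'E'
from h import *
d,T=view("wrist");cv2.imwrite("pics/w2.png",d["image"])
d,T=view("scene");cv2.imwrite("pics/s2.png",cv2.resize(d["image"][215:345,310:500],None,fx=4,fy=4))
E
```

```text
(no output)
```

View pics/w2.png

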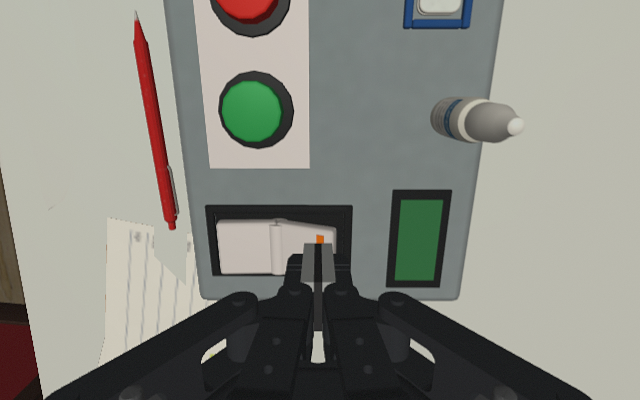

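View pics/s2.png

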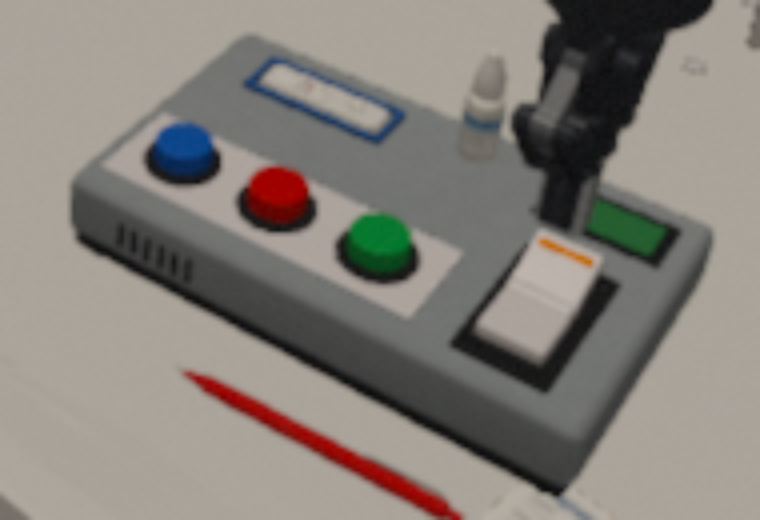

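```bash
python3 - <<'E'
from h import *
o=ctrl.get_obs();print(o["eef_pos"],o["time"],o["wrist_force"])
def proj(d,T,p):
    q=np.linalg.inv(T)@np.r_[p,1]; return np.array([q[0]/q[2]*d["fx"]+d["cx"],q[1]/q[2]*d["fy"]+d["cy"]])
d,T=view("scene")
for p in (o["eef_pos"],[.511,-.178,.07],[.4895,-.1806,.06],[.459,.0018,.065],[.4653,-.0529,.065],[.4713,-.1072,.065]):
    u=proj(d,T,p);print(u.round(1),((u-[310,215])*4).round())
for k in C: print(k,[ (b,onz(d,T,*b[1],.074).round(4)) for b in blobs(d,*C[k],amin=10) if 340<b[1][0]<480 and 220<b[1][1]<300])
d,T=view("wrist")
print(proj(d,T,o["eef_pos"]))
print(blobs(d,*C["orange"],amin=10),blobs(d,*C["green"],amin=400), [onz(d,T,*b[1],.064) for b in blobs(d,*C["green"],amin=400)])
E
```

```text
[ 0.51221265 -0.17534327  0.08705976] 1.8 [ 0.72557863  0.5124959  -0.38373977]
[449.1 269.9] [556. 219.]
[448.4 278. ] [554. 252.]
[442.7 288.7] [531. 295.]
[354.3 248.9] [177. 136.]
[378. 260.] [272. 180.]
[403.1 271.9] [372. 228.]
blue [((151, [355.4, 252.1], [348, 246, 15, 13]), array([ 0.4438, -0.0132,  0.074 ])), ((20, [402.2, 246.2], [393, 242, 18, 8]), array([ 0.5249, -0.067 ,  0.074 ])), ((11, [386.0, 241.9], [381, 240, 11, 5]), array([ 0.5132, -0.0356,  0.074 ]))]
red [((151, [378.9, 263.1], [372, 257, 15, 13]), array([ 0.4501, -0.0658,  0.074 ]))]
green [((182, [404.4, 275.4], [397, 269, 16, 14]), array([ 0.4557, -0.1194,  0.074 ])), ((148, [466.3, 271.8], [457, 265, 20, 14]), array([ 0.5454, -0.1947,  0.074 ]))]
orange [((19, [451.1, 277.6], [445, 275, 13, 6]), array([ 0.511 , -0.1826,  0.074 ]))]
[316.85067209 260.0861745 ]
[(81, [317.9, 236.7], [315, 231, 7, 12])] [(3124, [414.5, 235.0], [392, 196, 47, 80]), (2922, [250.5, 107.8], [221, 78, 61, 61])] [array([ 0.56628507, -0.16603231,  0.064     ]), array([ 0.47145107, -0.10737101,  0.064     ])]
```

Request:
servo_tool(
  increments=[
    {"linear":[-3,-1,5],"angular":[0,0,0],"grip":1},
    {"linear":[-3,-1,12],"angular":[0,0,0],"grip":1},
    {"linear":[-3,-1,18],"angular":[0,0,0],"grip":1},
    {"linear":[-3,-1,24],"angular":[0,0,0],"grip":1},
    {"linear":[-3,-1,26],"angular":[0,0,0],"grip":1},
  ],
)

```text
time: 2.52
eef_pos: [0.5115, -0.1791, 0.0614]
tool_rot: [0.667, 0.745, 0.0, 0.001]
wrist_force: [-9.0, 5.4, 37.0]
opening: 0.0001
```

37 N at z = 0.061 means it's against the stop. I'll hold briefly with less push, then look.

Request:
servo_tool(
  increments=[
    {"linear":[0,0,-1],"angular":[0,0,0],"grip":1},
    {"linear":[0,0,-25],"angular":[0,0,0],"grip":1},
    {"linear":[0,0,-45],"angular":[0,0,0],"grip":1},
    {"linear":[0,0,-45],"angular":[0,0,0],"grip":1},
  ],
)

```text
time: 3.02
eef_pos: [0.5114, -0.1791, 0.1061]
tool_rot: [0.667, 0.745, 0.0, 0.001]
wrist_force: [-0.9, -1.0, 0.7]
opening: 0.0001
```

```bash
python3 - <<'E'
from h import *
o=ctrl.get_obs();print(o["eef_pos"],o["time"],o["wrist_force"])
d,T=view("wrist");cv2.imwrite("pics/w3.png",d["image"])
print([(b,onz(d,T,*b[1],.063)) for b in blobs(d,*C["orange"],amin=10)],[onz(d,T,*b[1],.064) for b in blobs(d,*C["green"],amin=400)])
d,T=view("scene");cv2.imwrite("pics/s3.png",cv2.resize(d["image"][215:345,310:500],None,fx=4,fy=4))
E
```

```text
[ 0.5114281 -0.1790979  0.1060969] 3.025 [-0.89017046 -0.98341889  0.68982839]
[((222, [324.7, 224.4], [322, 208, 7, 35]), array([ 0.51591855, -0.17670449,  0.063     ]))] [array([ 0.56651154, -0.16664854,  0.064     ]), array([ 0.47130788, -0.10743816,  0.064     ])]
```

View pics/w3.png

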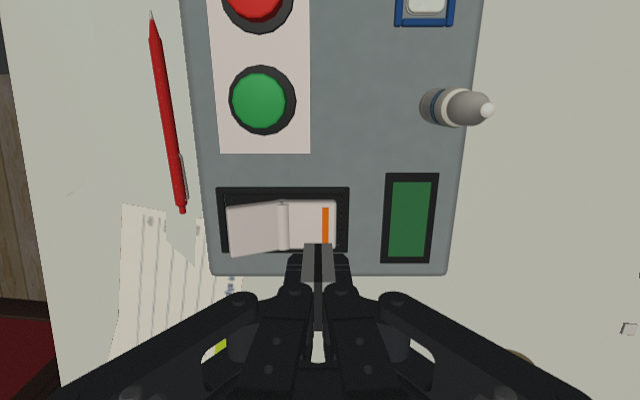

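View pics/s3.png

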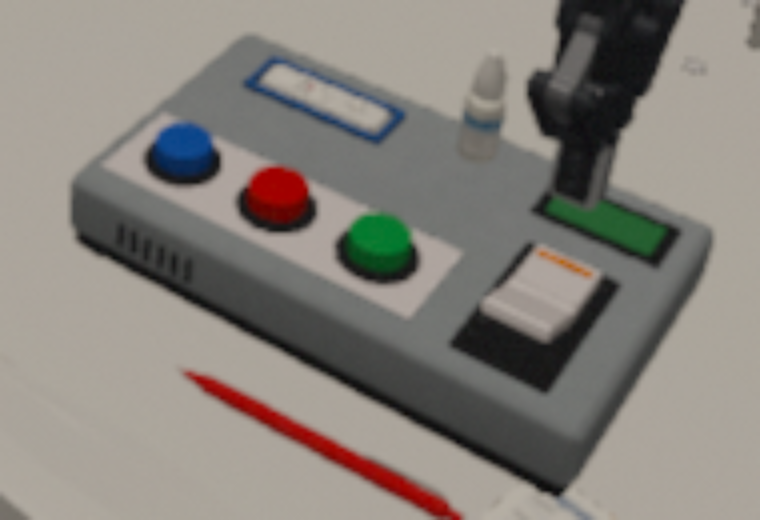

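The rocker's rear half is now level and its front half is raised (stripe at (325,224) in the wrist view). Next I'll go up and over to the blue key.

Request:
servo_tool(
  increments=[
    {"linear":[30,-20,-40],"angular":[0,0,0],"grip":1},
    {"linear":[75,-32,-45],"angular":[0,0,0],"grip":1},
    {"linear":[120,-32,-45],"angular":[0,0,0],"grip":1},
    {"linear":[165,-32,-30],"angular":[0,0,0],"grip":1},
    {"linear":[186,-32,-15],"angular":[0,0,0],"grip":1},
  ],
)

```text
time: 3.75
eef_pos: [0.4579, 0.0044, 0.119]
tool_rot: [0.667, 0.745, -0.0, -0.001]
wrist_force: [0.3, -0.7, 0.4]
opening: 0.0
```

Request:
servo_tool(
  increments=[
    {"linear":[0,0,0],"angular":[0,0,0],"grip":1},
    {"linear":[0,0,10],"angular":[0,0,0],"grip":1},
    {"linear":[0,0,10],"angular":[0,0,0],"grip":1},
  ],
)

```text
time: 4.12
eef_pos: [0.4586, 0.0017, 0.1095]
tool_rot: [0.668, 0.745, -0.0, -0.001]
wrist_force: [-0.3, -0.1, 0.3]
opening: -0.0002
```

```bash
python3 - <<'E'
from h import *
o=ctrl.get_obs();print(o["eef_pos"],o["time"],o["wrist_force"])
d,T=view("wrist");cv2.imwrite("pics/w4.png",d["image"])
d,T=view("scene");cv2.imwrite("pics/s4.png",cv2.resize(d["image"][215:345,310:500],None,fx=4,fy=4))
E
```

```text
[0.45858508 0.00174129 0.10949694] 4.125 [-0.25279828 -0.11614337  0.27477211]
```

View pics/w4.png

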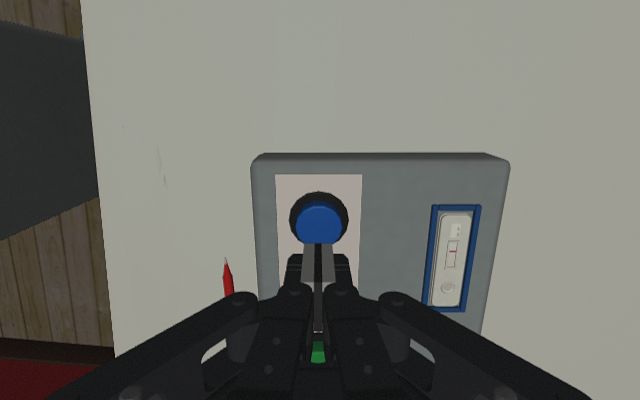

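View pics/s4.png

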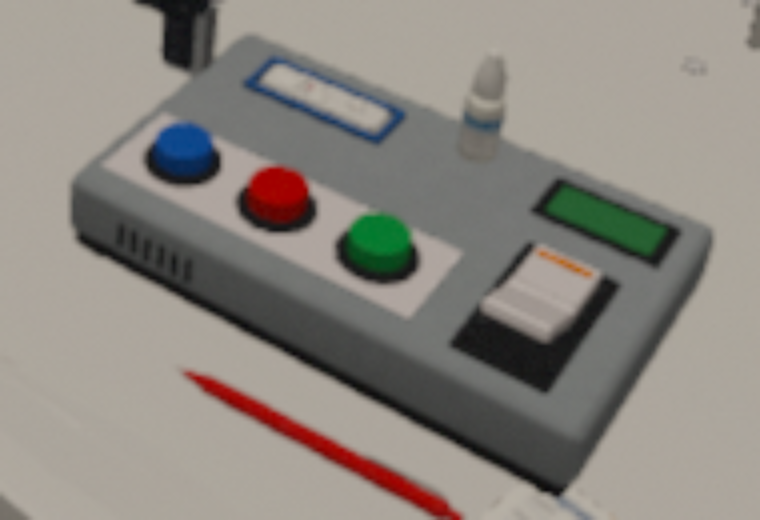

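The fingertips are centred over the blue key (blue at (319,222), fingers at x ≈ 318). I'll press it.

Request:
servo_tool(
  increments=[
    {"linear":[0,0,25],"angular":[0,0,0],"grip":1},
    {"linear":[0,0,40],"angular":[0,0,0],"grip":1},
    {"linear":[0,0,45],"angular":[0,0,0],"grip":1},
    {"linear":[0,0,49],"angular":[0,0,0],"grip":1},
    {"linear":[0,0,51],"angular":[0,0,0],"grip":1},
  ],
)

```text
time: 4.85
eef_pos: [0.459, 0.0024, 0.0596]
tool_rot: [0.667, 0.745, 0.0, 0.0]
wrist_force: [-2.0, -0.4, 2.0]
opening: -0.0001
```

Request:
servo_tool(
  increments=[
    {"linear":[0,0,0],"angular":[0,0,0],"grip":1},
  ],
)

```text
time: 4.97
eef_pos: [0.459, 0.0025, 0.0595]
tool_rot: [0.667, 0.745, 0.0, 0.0]
wrist_force: [0.6, 0.8, -0.3]
opening: -0.0001
```

Request:
servo_tool(
  increments=[
    {"linear":[0,0,1],"angular":[0,0,0],"grip":1},
    {"linear":[0,0,1],"angular":[0,0,0],"grip":1},
  ],
)

```text
time: 5.22
eef_pos: [0.4591, 0.0025, 0.059]
tool_rot: [0.667, 0.745, 0.0, 0.0]
wrist_force: [-2.8, 0.4, 9.4]
opening: -0.0001
```

It's against the stop: 9.4 N at z = 0.0590, well above the 2.5 N yield. I'll lift straight up and go over red to green.

Request:
servo_tool(
  increments=[
    {"linear":[0,0,-25],"angular":[0,0,0],"grip":1},
    {"linear":[0,0,-50],"angular":[0,0,0],"grip":1},
    {"linear":[-50,0,-55],"angular":[0,0,0],"grip":1},
    {"linear":[-100,0,-55],"angular":[0,0,0],"grip":1},
    {"linear":[-110,0,-55],"angular":[0,0,0],"grip":1},
  ],
)

```text
time: 5.85
eef_pos: [0.471, -0.1091, 0.1134]
tool_rot: [0.668, 0.744, -0.0, 0.0]
wrist_force: [-0.6, 1.2, -0.4]
opening: -0.0
```

Request:
servo_tool(
  increments=[
    {"linear":[0,0,0],"angular":[0,0,0],"grip":1},
    {"linear":[0,0,0],"angular":[0,0,0],"grip":1},
  ],
)

```text
time: 6.1
eef_pos: [0.4707, -0.1059, 0.1132]
tool_rot: [0.667, 0.745, 0.0, -0.0]
wrist_force: [0.4, 0.2, 0.3]
opening: -0.0
```

```bash
python3 - <<'E'
from h import *
o=ctrl.get_obs();print(o["eef_pos"],o["time"],o["wrist_force"])
d,T=view("wrist");cv2.imwrite("pics/w5.png",d["image"])
d,T=view("scene");cv2.imwrite("pics/s5.png",cv2.resize(d["image"][215:345,310:500],None,fx=4,fy=4))
E
```

```text
[ 0.47074738 -0.10587094  0.11320656] 6.1 [0.44682158 0.17471271 0.29580662]
```

View pics/w5.png

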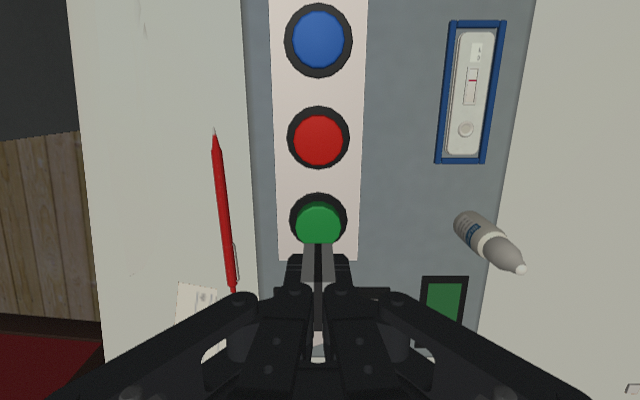

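View pics/s5.png

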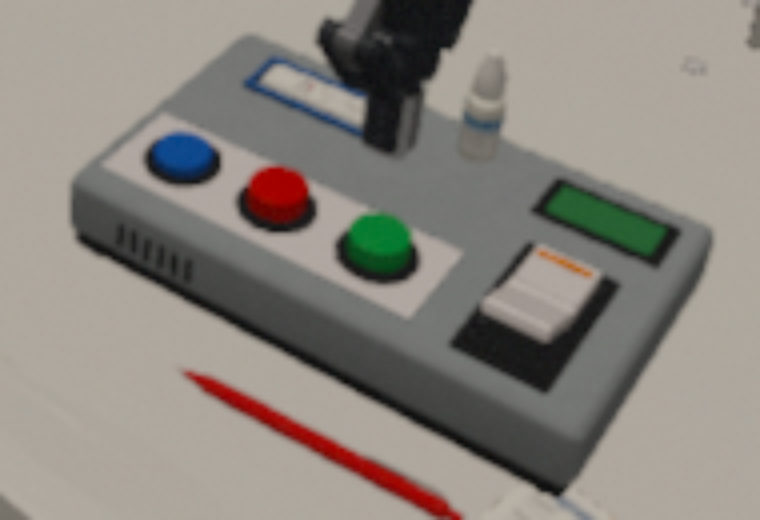

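Blue is clearly lower than before, and the rocker is still on. The fingers are lined up on green at (318,222). I'll press green.

Request:
servo_tool(
  increments=[
    {"linear":[-1,0,25],"angular":[0,0,0],"grip":1},
    {"linear":[-1,0,42],"angular":[0,0,0],"grip":1},
    {"linear":[-1,0,49],"angular":[0,0,0],"grip":1},
    {"linear":[-1,0,53],"angular":[0,0,0],"grip":1},
    {"linear":[-1,0,55],"angular":[0,0,0],"grip":1},
  ],
)

```text
time: 6.82
eef_pos: [0.4711, -0.1077, 0.0587]
tool_rot: [0.667, 0.745, 0.0, 0.0]
wrist_force: [-6.9, 4.8, 21.8]
opening: -0.0001
```

Request:
servo_tool(
  increments=[
    {"linear":[0,0,0.5],"angular":[0,0,0],"grip":1},
    {"linear":[0,0,0.5],"angular":[0,0,0],"grip":1},
    {"linear":[0,0,0.5],"angular":[0,0,0],"grip":1},
  ],
)

```text
time: 7.2
eef_pos: [0.4711, -0.1077, 0.0588]
tool_rot: [0.667, 0.745, 0.0, 0.0]
wrist_force: [-7.7, 6.0, 14.8]
opening: -0.0001
```

Request:
servo_tool(
  increments=[
    {"linear":[0,0,0],"angular":[0,0,0],"grip":1},
    {"linear":[0,0,0],"angular":[0,0,0],"grip":1},
    {"linear":[0,0,0],"angular":[0,0,0],"grip":1},
    {"linear":[0,0,0],"angular":[0,0,0],"grip":1},
    {"linear":[0,0,0],"angular":[0,0,0],"grip":1},
  ],
)

```text
time: 7.82
eef_pos: [0.4711, -0.1077, 0.0588]
tool_rot: [0.667, 0.745, 0.0, 0.0]
wrist_force: [-6.5, 4.9, 14.7]
opening: 0.0003
```

```bash
python3 - <<'E'
from h import *
for i in range(3):
    d,T=view("wrist");o=ctrl.get_obs();print(o["eef_pos"],o["time"],o["wrist_force"])
cv2.imwrite("pics/w6.png",d["image"])
d,T=view("scene");cv2.imwrite("pics/s6.png",cv2.resize(d["image"][215:345,310:500],None,fx=4,fy=4))
E
```

```text
[ 0.47112412 -0.10770138  0.05886505] 7.875 [-6.03122615  5.19140196 15.32406474]
[ 0.47110764 -0.10771056  0.05884669] 7.925 [-6.18215058  4.5458557  13.38454996]
[ 0.47109743 -0.10770646  0.05884241] 7.975 [-6.96912738  4.5792452  14.76491093]
```

View pics/s6.png

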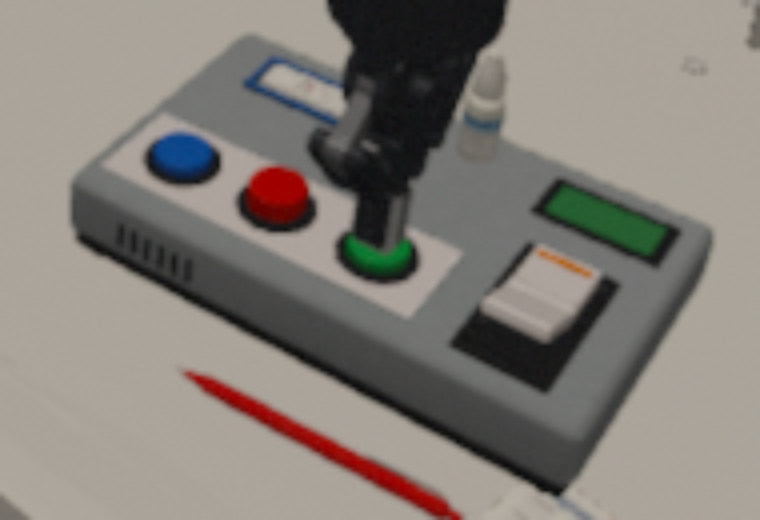

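View pics/w6.png

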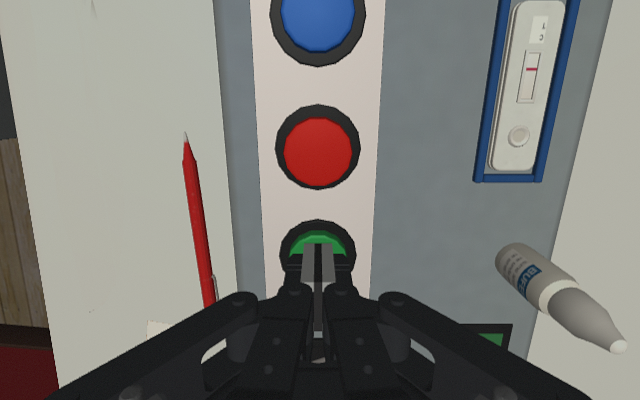

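Green is down and held with a steady ~14.5 N. Blue is down, red is up, the rocker is on, and the bottle, pen and cassette haven't moved. I'll hand in now.

```bash
python3 - <<'E'
from plant import ctrl
print(ctrl.job_done()); o=ctrl.get_obs(); print(o["time"],o["eef_pos"],o["wrist_force"])
E
```

```text
the job is handed in; nothing more can be done
None
the job is handed in; nothing more can be done
```

I rocked the white switch over, pressed the blue key down, then pressed the green key and handed the job in while still holding it, at about 8 s. The hand-in gave no verdict.

- **Rocker:** it met the stop at about 37 N. The pictures afterwards show its rear half level.
- **Blue key:** it met its stop at tool height 0.0590 m and 9.4 N, and it stayed down in the later pictures.
- **Green key:** at hand-in it was held at tool height 0.0588 m with a steady 13–15 N downward. There was also about 8 N of sideways force, with no sign of sliding.
- **Everything else:** the red key was still up, and the cassette, bottle and pen looked unmoved. I did not check the cup again, but the arm never went near it.

The wrist and scene cameras disagreed by 5–6 mm on where the rocker's orange stripe was. I relied mainly on the wrist view, moved about 1 mm toward the scene reading, and the press landed correctly.

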